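# Roll the brass roller up to its stop

## Robot

A 6-joint arm with a two-finger parallel gripper is mounted at the origin on a cart in front of the work surface, level with it; the furniture and walls round the work are solid. World frame = base frame: x ahead of the robot, y to its left, z up, the work surface at z = 0. Lengths are in m, angles in rad, forces in N, time in s.
With the tool pointing down it reaches from about 0.3 to 1 m from the base axis. Payload 5.1 kg.
Tool frame: the origin (TCP) lies midway between the tips of the shut fingers; the grasp point (between the pads) lies 19 mm behind it; z points along the fingers, y is the line along which they close (so a half turn about z gives the same grasp; the last joint's range is limited). The gripper opens to 95 mm and grips with 3 to 60 N. Pads are 20 mm wide; open, the fingers measure 119 mm over their backs; the gripper's body (75 mm by 180 mm) begins 59 mm behind the grasp point.
Start: joints at [1.083, 0.124, 1.65, -0, 1.367, -0.083], TCP at [0.256, 0.597, 0.215] pointing down, gripper open.
Joint ranges: [-2.61, 2.61], [-1.02, 2.33], [0.03, 2.71], [-1.35, 4.49], [0.32, 2.68], [-2.91, 2.91]. Speed limits (rad/s): [2.57, 2.57, 3.14, 3.14, 3.14, 3.14].

## Interface

Orientations are given as [roll, pitch, yaw] about the fixed x, y, z axes, in that order (R = Rz(yaw) Ry(pitch) Rx(roll)).
In Python, from station import manip gives the robot as it stands.
- The arm moves only by the tool carry_out, never from a script. Its argument "steps" is a list of rows, each an object of numbers: "jaw": the opening, from -1 (shut) to 1 (fully open); "dx", "dy", "dz": the shift along the tool's x, y, z in m; "ax", "ay", "az": the turn, a rotation vector about the tool's x, y, z in degrees. In form: [{"jaw": .., "dx": .., "dy": .., "dz": .., "ax": .., "ay": .., "az": ..}, ...]. A call has 1 to 12 rows; each row is the pose to reach, as a shift and turn from the pose commanded when the call began, along the tool's axes at that moment; what a row does not reach only later rows make up. A row lasts 1/10 s, in which the tool goes at most 50 mm and 8.59 degrees, less where a joint would pass 70% of its speed; a pose out of reach is approached as far as the arm can. A call with a gripper value outside its range is refused whole. The fingers move at their own pace and stop on an object; "squeeze" is the grip in N (left out, the last holds). Time passes only in rows, so rows that repeat a pose let the fingers close. It gives the time, the measured TCP pose, the force, the opening and the grip force at its end, in the units of the state.
- manip.observe(): the state, without advancing time (a new reading comes with each control period).
- manip.get_image(name): name is "scene" or "top" or "wrist"; returns the picture (384x512x3 uint8, red, green, blue); there is no depth.
- manip.camera_info(name): a dict with "camera_matrix" (3x3 intrinsics, pixels), "k1" (the pictures are not rectified: a ray, as slopes to the right and down, at radius r is drawn at 1 + k1 r^2 times it, then the intrinsics apply), "view" (4x4, takes a point from world to camera coordinates). Camera axes: x right, y down, z forward; pixel columns grow to the right and rows downward; lengths in m; the calibration is good to about 2 mm. A picture is of the moment at which its call begins: read the wrist's pose just before it. camera_info takes no time and is no camera call; for the wrist camera it gives the pose at the moment of the call.
- manip.job_done(): hands the job in; it is judged then, once.
The state is a dict: "t": time; "joint_positions": joint angles; "dq": joint speeds; "tau": joint torques, N m; "tool_pos": TCP position; "tcp_rot": TCP orientation; "contact_force": force on the tool from outside, world axes, zero at the start; "wrist_torque": the same for the moment, N m; "grip_width": opening from 0.0 (shut) to 1.0 (fully open); "finger_force": force on a finger pad.
Only numpy, scipy, OpenCV 4.12 (cv2) and the standard library are available. Lean on these libraries where they do the work, as an engineer would, in place of code of your own. Each camera call takes 0.05 s, during which the arm holds its last target. There are 200 camera calls.

## Task

With the fingertips, slowly push the brass roller up its lane of the wooden ramp stand, over the small steel lip and home against the black stop, so that it stays in the seat there when you let go. Only push it: keep it on the ramp, do not lift it off, and stay behind it all the way so that it never shoots ahead or runs back down. Leave the steel roller in the other lane, and the hammer, the powder box and the dividers lying about, where they are.

Things in the scene. Friction and masses are not known exactly. Their poses are not given: they have to be found in the camera images.
- ramp (a point): Wooden ramp stand, fixed, 236 x 196 mm, pale deck. Origin: middle of the deck's low edge, on its upper face, 16 mm above the table; x up the slope (7 degrees), y left across both lanes, z square to the deck. Three brown curbs, 12 mm high, 8 mm thick, at y = -94, 0, 94 mm bound two lanes 86 mm wide. In each lane a foot bar 8 mm high at x = 0 to 6 mm, on which a roller rests.
- seat_left (a point): The centre of a roller seated in the left lane (ramp frame x 190, y 47, z 25 mm). In each lane the seat lies between a steel lip (rises to 2 mm from ramp x = 164 to 176, ends at 180 mm) and a black stop, 36 mm high, its face at x = 216 mm. A roller in the seat (1.5 mm of play) stays there by itself; lower on the slope it rolls back when released.
- seat_right (a point): The same point for the right lane (ramp frame x 190, y -47, z 25 mm).
- brass_roller: The brass-coloured roller: a plain solid cylinder, 50 mm in diameter and 78 mm long, polished, 0.3 to 0.5 kg, lying across one of the two lanes (either). Origin at its centre; y along its axis, x and z turn as it rolls. It starts on the foot bar, centre at x = 24 mm, z = 25 mm in the ramp frame. Pushing it over the lip takes under 5 N; at the stop the force rises sharply.
- steel_roller: The grey steel roller, of the same size, resting on the foot bar of the other lane; to be left alone. Origin at its centre, y along its axis.
- chasing_hammer: Bystander: hammer with wooden handle, 206 mm long and 70 mm high, loose on the table to the right. Origin at the middle of its underside.
- powder_box: Bystander: round brass box with a lid, 65 mm across and 42 mm high, loose on the table at the front right. Origin at the middle of its underside.
- dividers: Bystander: steel dividers, 129 mm long and 10 mm high, lying loose on the table at the front left. Origin at the middle of its underside.
Mind the look-alikes: they are no part of the job. Leave any turquoise look-alike of the brass_roller alone.

How it is judged:
On the way:
1. the brass roller is on the open slope, pushed by the robot (x of brass_roller in the frame of ramp between 0.06 and 0.165 m and contact force between any of the fingers, the arm and brass_roller above 0.02 N), for 0.1 s.
At the end, for the whole second after the job is handed in: The brass roller lies at rest and square (within 0.1 rad) in the seat between lip and stop of its lane, its centre 186 to 195 mm up the ramp and 21 to 29 mm off the deck; the steel roller is within 8 mm of where it was (x of brass_roller in the frame of ramp between 0.186 and 0.195 m and z of brass_roller in the frame of ramp between 0.021 and 0.029 m and angle between the y axis of brass_roller and the y axis of ramp, either way round below 0.1 rad and linear speed of brass_roller below 0.02 m/s and distance of steel_roller from where it was at the start of the episode below 0.008 m); the robot touches nothing.
It fails at once if the brass roller is lifted off the ramp or falls off it (z of brass_roller in the frame of ramp above 0.035 m or z of brass_roller in the frame of ramp below 0.018 m).
It fails at once if the brass roller shoots ahead or runs back (faster than 0.3 m/s) (linear speed of brass_roller above 0.3 m/s).
It fails at once if the steel roller is moved (by more than 10 mm) (distance of steel_roller from where it was at the start of the episode above 0.01 m).
It fails at once if the hammer, powder box or dividers are moved (by more than 15 mm) (distance of any of chasing_hammer, powder_box, dividers from where it was at the start of the episode above 0.015 m).
It also fails if it takes over 38 s, if anything falls off the work surface, if the arm or the gripper's body presses on something with over 40 N, if the wrist force passes 120 N, or if a joint passes its speed limit or range.

## Working session

There is one attempt and no reset: what is moved stays moved. The work goes in short steps, Python scripts to look and compute and a tool call to move; the robot and the scene stay as the last step left them, time stands still between calls to the robot, and variables do not carry over. Pictures are saved under pics/ and viewed, at most 10 in all, crops included, and the job is handed in when it is done.

Besides the shell and the picture viewer there is one more tool, called after "Request:" as name([rows], argument=value, ...), one row to a line, values as JSON. carry_out: Moves the arm, as the interface text tells. Its arguments: {"type":"object","properties":{"steps":{"type":"array","items":{"type":"object","properties":{"jaw":{"type":"number"},"dx":{"type":"number"},"dy":{"type":"number"},"dz":{"type":"number"},"ax":{"type":"number"},"ay":{"type":"number"},"az":{"type":"number"}}}},"squeeze":{"type":"number"}},"required":["steps"]}

```bash
mkdir -p pics; python3 - <<'E'
from station import manip
import cv2,numpy as np
s=manip.observe();print({k:np.round(v,3).tolist() for k,v in s.items()})
for n in("scene","top"):
    cv2.imwrite(f"pics/{n}0.png",manip.get_image(n)[:,:,::-1]);c=manip.camera_info(n);print(n,c)
E
```

```text
{'t': 0.0, 'joint_positions': [1.083, 0.124, 1.652, -0.0, 1.367, -0.083], 'dq': [0.0, -0.001, -0.0, 0.001, -0.002, -0.001], 'tau': [0.001, -41.758, -35.995, 0.078, 0.049, -0.0], 'tool_pos': [0.256, 0.597, 0.213], 'tcp_rot': [-3.14, -0.0, 2.737], 'contact_force': [0.292, 0.249, -0.47], 'wrist_torque': [0.021, 0.037, 0.019], 'finger_force': 0.0, 'grip_width': 0.999}
scene {'camera_matrix': array([[398.18244614,   0.        , 254.91319808],
       [  0.        , 398.18244614, 185.77903964],
       [  0.        ,   0.        ,   1.        ]]), 'k1': -0.14312225567561718, 'view': array([[ 0.52678556, -0.8499925 ,  0.00311791, -0.32508808],
       [-0.39601567, -0.24867438, -0.88393023,  0.26909754],
       [ 0.75210941,  0.46440694, -0.46760842,  0.60848459],
       [ 0.        ,  0.        ,  0.        ,  1.        ]])}
top {'camera_matrix': array([[406.9432828 ,   0.        , 258.3751933 ],
       [  0.        , 406.9432828 , 186.57494981],
       [  0.        ,   0.        ,   1.        ]]), 'k1': -0.006711889646512892, 'view': array([[-4.09571810e-03, -9.99632364e-01,  2.68022766e-02,
        -7.42372075e-02],
       [-9.84400211e-01, -6.84084792e-04, -1.75942482e-01,
         5.00641861e-01],
       [ 1.75896134e-01, -2.71047775e-02, -9.84035508e-01,
         9.08253304e-01],
       [ 0.00000000e+00,  0.00000000e+00,  0.00000000e+00,
         1.00000000e+00]])}
```

View pics/top0.png

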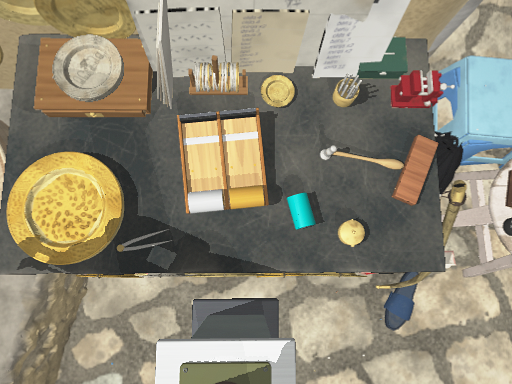

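View pics/scene0.png

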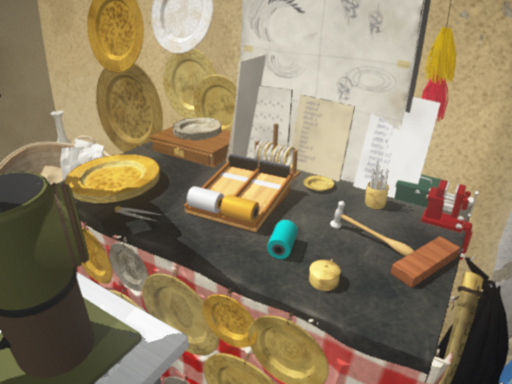

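The brass roller is at top (247,196) / scene (239,207), in the right lane. The steel roller is at top (206,202), in the left lane. The turquoise look-alike at top (302,210) lies on the table, so it isn't the one. I'll confirm with one enlarged crop and use it to pick the ramp corners.

```bash
python3 - <<'E'
import cv2
a=cv2.imread("pics/top0.png")[100:220,165:325]
cv2.imwrite("pics/crop.png",cv2.resize(a,None,fx=5,fy=5,interpolation=cv2.INTER_CUBIC))
E
```

```text
(no output)
```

View pics/crop.png

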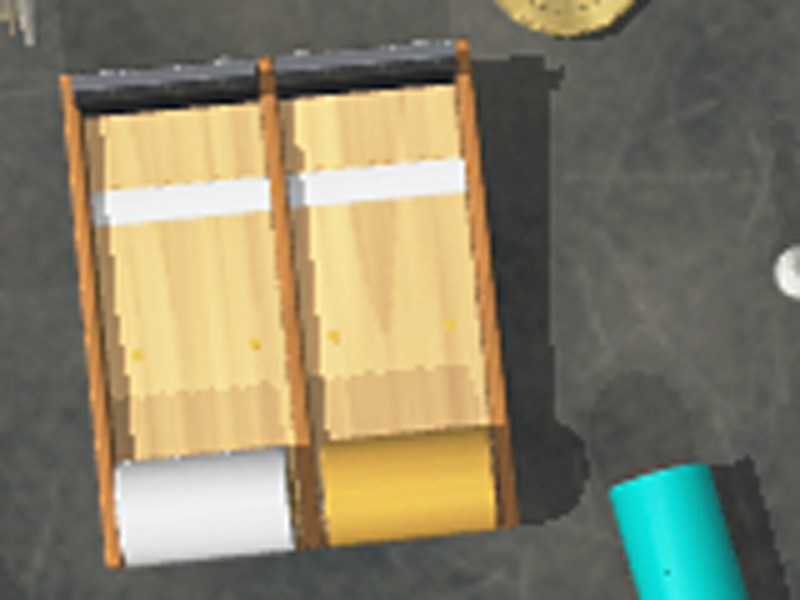

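The crop confirms it: the polished brass cylinder sits in the right lane, low end at crop (410,487). The steel one is in the left lane, and the turquoise one lies outside the ramp. Next I'll fit the ramp pose from the curb ends and lip edges.

```bash
cat > h.py <<'E'
import numpy as np
from scipy.spatial.transform import Rotation as R
def proj(c,P):
    q=np.atleast_2d(P)@c["view"][:3,:3].T+c["view"][:3,3]; s=q[:,:2]/q[:,2:]
    s=s*(1+c["k1"]*(s**2).sum(1,keepdims=True)); K=c["camera_matrix"]
    return s*[K[0,0],K[1,1]]+K[:2,2]
def ramp(p): return R.from_euler('ZY',[p[2],-np.radians(7)])
def r2w(p,X): return ramp(p).apply(X)+[p[0],p[1],.016]
E
python3 - <<'E'
from h import *; from station import manip; from scipy.optimize import least_squares
c=manip.camera_info("top")
D=np.array([(113,562,0,94,12),(67,77,236,94,12),(310,545,0,0,12),(265,60,236,0,12),(510,523,0,-94,12),(462,42,236,-94,12),
(465,158,180,-90,2),(467,191,164,-90,0),(270,178,180,4,2),(272,208,164,4,0)],float)
uv=(D[:,:2]+.5)/5-.5+[165,100]; X=D[:,2:]/1000
f=lambda p:(proj(c,r2w(p,X))-uv).ravel()
r=least_squares(f,[.5,.1,0]);print(r.x);print(np.round(r.fun.reshape(-1,2),1).tolist())
p=r.x;np.save("p.npy",p)
for n,x in(("roller",[.024,-.047,.025]),("seat",[.19,-.047,.025]),("steel",[.024,.047,.025])):
    w=r2w(p,[x])[0];print(n,w.round(4),((proj(c,w)-[165,100]+.5)*5-.5).round(0))
E
```

```text
[ 0.45101056 -0.00123092  0.09880359]
[[-0.1, 1.1], [0.2, -0.8], [0.4, 0.5], [0.1, -0.9], [0.0, 1.0], [-0.2, -0.8], [-0.3, -0.0], [-0.1, 0.1], [-0.2, -0.5], [0.1, 0.2]]
roller [ 0.4763 -0.046   0.0437] [[407. 486.]]
seat [ 0.6403 -0.0297  0.064 ] [[372. 136.]]
steel [0.467  0.0476 0.0437] [[205. 506.]]
```

The fit is good: residuals are within about 1 px and the roller reprojects onto the brass. I'll push with two partly open fingers so the roller stays square, with the tool square to the deck and its x axis pointing down the slope.

```bash
cat >> h.py <<'E'
def delta(p,s,X):
    "tool-frame shift (m) and turn (deg) from state s to ramp-frame TCP X, tool x=-ramp x, y=ramp y"
    T=R.from_euler('xyz',s["tcp_rot"]); G=ramp(p)*R.from_matrix(np.diag([-1.,1,-1]))
    w=r2w(p,[X])[0]
    return T.inv().apply(w-s["tool_pos"]).round(4),(T.inv()*G).as_rotvec(degrees=True).round(2),w.round(4)
def inramp(p,s): return ramp(p).inv().apply(np.array(s["tool_pos"])-[p[0],p[1],.016]).round(4)
E
python3 - <<'E'
from h import *; from station import manip
p=np.load("p.npy");s=manip.observe();print(delta(p,s,[-.04,-.047,.12]))
E
```

```text
(array([-0.3901, -0.5402,  0.0843]), array([ -1.86,  -6.88, -28.81]), array([ 0.4016, -0.0534,  0.1302]))
```

Request:
carry_out([
  {"jaw":-0.25,"dx":-0.03,"dy":-0.042,"dz":0.0,"ax":0,"ay":0,"az":-2.4},
  {"jaw":-0.25,"dx":-0.06,"dy":-0.083,"dz":0.0,"ax":0,"ay":0,"az":-4.8},
  {"jaw":-0.25,"dx":-0.09,"dy":-0.125,"dz":0.0,"ax":0,"ay":0,"az":-7.2},
  {"jaw":-0.25,"dx":-0.12,"dy":-0.166,"dz":0.0,"ax":0,"ay":0,"az":-9.6},
  {"jaw":-0.25,"dx":-0.15,"dy":-0.208,"dz":0.0,"ax":0,"ay":0,"az":-12},
  {"jaw":-0.25,"dx":-0.18,"dy":-0.25,"dz":0.0,"ax":0,"ay":0,"az":-14.4},
  {"jaw":-0.25,"dx":-0.21,"dy":-0.29,"dz":0.0,"ax":0,"ay":0,"az":-16.8},
  {"jaw":-0.25,"dx":-0.24,"dy":-0.332,"dz":0.0,"ax":0,"ay":0,"az":-19},
  {"jaw":-0.25,"dx":-0.27,"dy":-0.374,"dz":0.0,"ax":0,"ay":0,"az":-21},
  {"jaw":-0.25,"dx":-0.3,"dy":-0.415,"dz":0.0,"ax":0,"ay":0,"az":-23},
  {"jaw":-0.25,"dx":-0.33,"dy":-0.457,"dz":0.0,"ax":0,"ay":0,"az":-25},
  {"jaw":-0.25,"dx":-0.36,"dy":-0.498,"dz":0.0,"ax":0,"ay":0,"az":-27},
])

```text
t: 1.3
tool_pos: [0.3873, 0.0101, 0.2145]
tcp_rot: [3.142, 0.001, -3.074]
contact_force: [1.5, 0.3, 0.1]
grip_width: 0.375
finger_force: 0.0
```

```bash
python3 - <<'E'
from h import *; from station import manip
p=np.load("p.npy");s=manip.observe();print(s["t"],s["grip_width"],inramp(p,s),delta(p,s,[-.04,-.047,.09]))
E
```

```text
1.3 0.3750593761122443 [-0.0377  0.0176  0.2047] (array([-0.0135, -0.0642,  0.1141]), array([-0.11, -6.95, -1.77]), array([ 0.4052, -0.053 ,  0.1005]))
```

Request:
carry_out([
  {"jaw":-0.25,"dx":-0.004,"dy":-0.02,"dz":0.03,"ax":0,"ay":-2.3,"az":-0.6},
  {"jaw":-0.25,"dx":-0.009,"dy":-0.042,"dz":0.06,"ax":0,"ay":-4.6,"az":-1.2},
  {"jaw":-0.25,"dx":-0.0135,"dy":-0.064,"dz":0.09,"ax":-0.1,"ay":-6.95,"az":-1.8},
  {"jaw":-0.25,"dx":-0.0135,"dy":-0.064,"dz":0.114,"ax":-0.1,"ay":-6.95,"az":-1.8},
  {"jaw":-0.25,"dx":-0.0135,"dy":-0.064,"dz":0.114,"ax":-0.1,"ay":-6.95,"az":-1.8},
  {"jaw":-0.25,"dx":-0.0135,"dy":-0.064,"dz":0.114,"ax":-0.1,"ay":-6.95,"az":-1.8},
])

```text
t: 1.9
tool_pos: [0.405, -0.0508, 0.1007]
tcp_rot: [3.141, 0.12, -3.044]
contact_force: [-0.5, 0.6, 0.7]
grip_width: 0.381
finger_force: 0.0
```

```bash
python3 - <<'E'
from h import *; from station import manip; import cv2
p=np.load("p.npy");s=manip.observe();print(s["t"],inramp(p,s),delta(p,s,[-.04,-.047,.016]))
c=manip.camera_info("wrist");im=manip.get_image("wrist")[:,:,::-1].copy()
P=[[.024,-.086,.025],[.024,-.008,.025],[.024,-.086,.05],[.024,-.008,.05],[-.04,-.047,.016]]
for q in proj(c,r2w(p,P)): cv2.circle(im,tuple(int(v) for v in q),4,(0,0,255),1);print(q.round())
cv2.imwrite("pics/w1.png",im)
E
```

```text
1.9 [-0.0399 -0.0448  0.0902] (array([-0.0001, -0.0022,  0.0742]), array([ 0.01, -0.1 , -0.05]), array([ 0.4142, -0.0521,  0.027 ]))
[201. 291.]
[302. 291.]
[196. 308.]
[307. 308.]
[251. 207.]
```

View pics/w1.png

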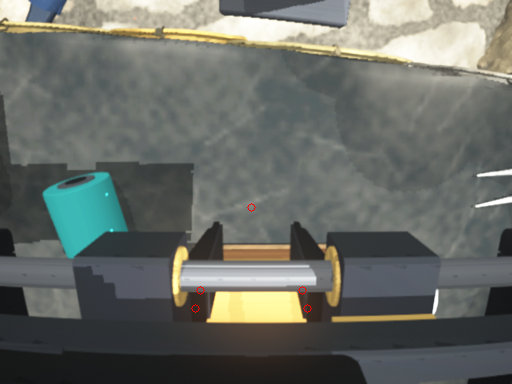

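The wrist view shows the brass between the fingers (210-305, 290-320), which matches the projected axis. The turquoise look-alike is clear at (85,215). I'll go down behind the roller.

Request:
carry_out([
  {"jaw":-0.25,"dx":0,"dy":-0.002,"dz":0.025,"ax":0,"ay":0,"az":0},
  {"jaw":-0.25,"dx":0,"dy":-0.002,"dz":0.05,"ax":0,"ay":0,"az":0},
  {"jaw":-0.25,"dx":0,"dy":-0.002,"dz":0.074,"ax":0,"ay":0,"az":0},
  {"jaw":-0.25,"dx":0,"dy":-0.002,"dz":0.074,"ax":0,"ay":0,"az":0},
  {"jaw":-0.25,"dx":0,"dy":-0.002,"dz":0.074,"ax":0,"ay":0,"az":0},
])

```text
t: 2.45
tool_pos: [0.4154, -0.0519, 0.0287]
tcp_rot: [-3.141, 0.123, -3.043]
contact_force: [0.4, 1.0, 0.5]
grip_width: 0.373
finger_force: 0.0
```

Request:
carry_out([
  {"jaw":-0.25,"dx":-0.004},
  {"jaw":-0.25,"dx":-0.008},
  {"jaw":-0.25,"dx":-0.012},
  {"jaw":-0.25,"dx":-0.016},
  {"jaw":-0.25,"dx":-0.019},
  {"jaw":-0.25,"dx":-0.022},
  {"jaw":-0.25,"dx":-0.025},
  {"jaw":-0.25,"dx":-0.028},
  {"jaw":-0.25,"dx":-0.031},
  {"jaw":-0.25,"dx":-0.034},
  {"jaw":-0.25,"dx":-0.037},
  {"jaw":-0.25,"dx":-0.04},
])

```text
validation failed for argument at $.st...
```

```bash
python3 - <<'E'
from h import *; from station import manip; import cv2
p=np.load("p.npy");s=manip.observe();print(s["t"],inramp(p,s),s["contact_force"],delta(p,s,[0,-.047,.016]))
a=manip.get_image("top")[:,:,::-1][100:220,165:325]
cv2.imwrite("pics/t2.png",cv2.resize(a,None,fx=4,fy=4))
E
```

```text
2.45 [-0.0385 -0.0469  0.0175] [0.42622105 0.97067533 0.50062913] (array([-0.0385, -0.0001,  0.0015]), array([-0.04,  0.03,  0.01]), array([ 0.4537, -0.0482,  0.0319]))
```

View pics/t2.png

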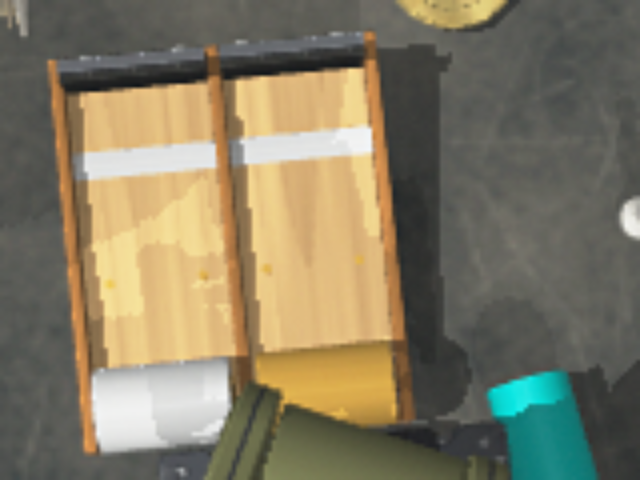

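The move was refused because its rows lacked some fields. The picture shows the roller still on the foot bar at crop (325,385), with the gripper behind it. I'll start the push with full rows.

Request:
carry_out([
  {"jaw":-0.25,"dx":-0.004,"dy":0,"dz":0.001,"ax":0,"ay":0,"az":0},
  {"jaw":-0.25,"dx":-0.008,"dy":0,"dz":0.001,"ax":0,"ay":0,"az":0},
  {"jaw":-0.25,"dx":-0.012,"dy":0,"dz":0.001,"ax":0,"ay":0,"az":0},
  {"jaw":-0.25,"dx":-0.016,"dy":0,"dz":0.001,"ax":0,"ay":0,"az":0},
  {"jaw":-0.25,"dx":-0.019,"dy":0,"dz":0.001,"ax":0,"ay":0,"az":0},
  {"jaw":-0.25,"dx":-0.022,"dy":0,"dz":0.001,"ax":0,"ay":0,"az":0},
  {"jaw":-0.25,"dx":-0.025,"dy":0,"dz":0.001,"ax":0,"ay":0,"az":0},
  {"jaw":-0.25,"dx":-0.028,"dy":0,"dz":0.001,"ax":0,"ay":0,"az":0},
  {"jaw":-0.25,"dx":-0.031,"dy":0,"dz":0.001,"ax":0,"ay":0,"az":0},
  {"jaw":-0.25,"dx":-0.034,"dy":0,"dz":0.001,"ax":0,"ay":0,"az":0},
  {"jaw":-0.25,"dx":-0.037,"dy":0,"dz":0.001,"ax":0,"ay":0,"az":0},
  {"jaw":-0.25,"dx":-0.04,"dy":0,"dz":0.001,"ax":0,"ay":0,"az":0},
])

```text
t: 3.7
tool_pos: [0.4542, -0.0481, 0.031]
tcp_rot: [-3.141, 0.121, -3.044]
contact_force: [-1.9, -0.4, 0.3]
grip_width: 0.372
finger_force: 0.7
```

```bash
python3 - <<'E'
from h import *; from station import manip; import cv2
p=np.load("p.npy");s=manip.observe();print(s["t"],inramp(p,s),s["contact_force"],delta(p,s,[.04,-.047,.016]))
a=manip.get_image("top")[:,:,::-1][100:220,165:325]
cv2.imwrite("pics/t3.png",cv2.resize(a,None,fx=4,fy=4))
E
```

```text
3.7 [ 0.0004 -0.047   0.0151] [-1.89735592 -0.44254148  0.3080659 ] (array([-0.0396,  0.    , -0.001 ]), array([-0.01, -0.06, -0.05]), array([ 0.4932, -0.0443,  0.0368]))
```

View pics/t3.png

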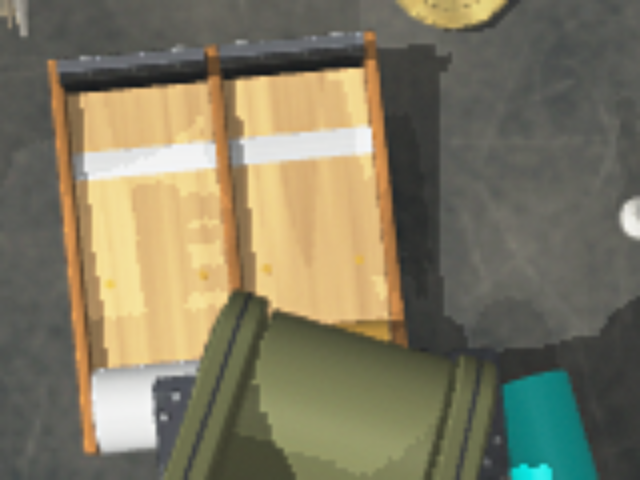

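The brass edge is now further up, at crop (375,328). The contact force of about 1.9 N down the slope shows the fingers are on it. I'll keep pushing slowly.

Request:
carry_out([
  {"jaw":-0.25,"dx":-0.004,"dy":0,"dz":0,"ax":0,"ay":0,"az":0},
  {"jaw":-0.25,"dx":-0.008,"dy":0,"dz":0,"ax":0,"ay":0,"az":0},
  {"jaw":-0.25,"dx":-0.012,"dy":0,"dz":0,"ax":0,"ay":0,"az":0},
  {"jaw":-0.25,"dx":-0.016,"dy":0,"dz":0,"ax":0,"ay":0,"az":0},
  {"jaw":-0.25,"dx":-0.02,"dy":0,"dz":0,"ax":0,"ay":0,"az":0},
  {"jaw":-0.25,"dx":-0.024,"dy":0,"dz":0,"ax":0,"ay":0,"az":0},
  {"jaw":-0.25,"dx":-0.028,"dy":0,"dz":0,"ax":0,"ay":0,"az":0},
  {"jaw":-0.25,"dx":-0.032,"dy":0,"dz":0,"ax":0,"ay":0,"az":0},
  {"jaw":-0.25,"dx":-0.036,"dy":0,"dz":0,"ax":0,"ay":0,"az":0},
  {"jaw":-0.25,"dx":-0.04,"dy":0,"dz":0,"ax":0,"ay":0,"az":0},
  {"jaw":-0.25,"dx":-0.044,"dy":0,"dz":0,"ax":0,"ay":0,"az":0},
  {"jaw":-0.25,"dx":-0.048,"dy":0,"dz":0,"ax":0,"ay":0,"az":0},
])

```text
t: 4.95
tool_pos: [0.5018, -0.0434, 0.0369]
tcp_rot: [-3.141, 0.121, -3.044]
contact_force: [-1.0, -0.2, 0.5]
grip_width: 0.374
finger_force: 0.7
```

Request:
carry_out([
  {"jaw":-0.25,"dx":-0.004,"dy":0,"dz":0,"ax":0,"ay":0,"az":0},
  {"jaw":-0.25,"dx":-0.008,"dy":0,"dz":0,"ax":0,"ay":0,"az":0},
  {"jaw":-0.25,"dx":-0.012,"dy":0,"dz":0,"ax":0,"ay":0,"az":0},
  {"jaw":-0.25,"dx":-0.016,"dy":0,"dz":0,"ax":0,"ay":0,"az":0},
  {"jaw":-0.25,"dx":-0.02,"dy":0,"dz":0,"ax":0,"ay":0,"az":0},
  {"jaw":-0.25,"dx":-0.024,"dy":0,"dz":0,"ax":0,"ay":0,"az":0},
  {"jaw":-0.25,"dx":-0.028,"dy":0,"dz":0,"ax":0,"ay":0,"az":0},
  {"jaw":-0.25,"dx":-0.032,"dy":0,"dz":0,"ax":0,"ay":0,"az":0},
  {"jaw":-0.25,"dx":-0.036,"dy":0,"dz":0,"ax":0,"ay":0,"az":0},
  {"jaw":-0.25,"dx":-0.04,"dy":0,"dz":0,"ax":0,"ay":0,"az":0},
  {"jaw":-0.25,"dx":-0.044,"dy":0,"dz":0,"ax":0,"ay":0,"az":0},
  {"jaw":-0.25,"dx":-0.048,"dy":0,"dz":0,"ax":0,"ay":0,"az":0},
])

```text
t: 6.15
tool_pos: [0.5492, -0.0388, 0.0427]
tcp_rot: [-3.141, 0.121, -3.044]
contact_force: [-1.2, 0.8, 0.8]
grip_width: 0.374
finger_force: 0.7
```

```bash
python3 - <<'E'
from h import *; from station import manip; import cv2
p=np.load("p.npy");s=manip.observe();print(s["t"],inramp(p,s),s["contact_force"],delta(p,s,[.155,-.047,.016]))
a=manip.get_image("scene")[:,:,::-1][140:240,170:310]
cv2.imwrite("pics/t4.png",cv2.resize(a,None,fx=5,fy=5))
E
```

```text
6.15 [ 0.0965 -0.0471  0.015 ] [-1.24263927  0.84656931  0.77208873] (array([-0.0585,  0.0001, -0.001 ]), array([-0.01, -0.05, -0.05]), array([ 0.6068, -0.033 ,  0.0508]))
```

View pics/t4.png

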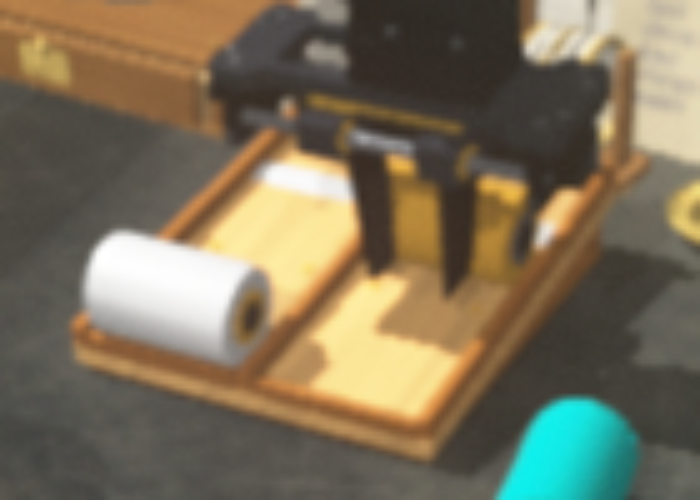

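The roller is square ahead of both fingers at crop (460,225), the lip is just ahead, and the steel roller hasn't moved. I'll approach the lip at a gentler pace.

Request:
carry_out([
  {"jaw":-0.25,"dx":-0.003,"dy":0,"dz":0,"ax":0,"ay":0,"az":0},
  {"jaw":-0.25,"dx":-0.006,"dy":0,"dz":0,"ax":0,"ay":0,"az":0},
  {"jaw":-0.25,"dx":-0.009,"dy":0,"dz":0,"ax":0,"ay":0,"az":0},
  {"jaw":-0.25,"dx":-0.012,"dy":0,"dz":0,"ax":0,"ay":0,"az":0},
  {"jaw":-0.25,"dx":-0.015,"dy":0,"dz":0,"ax":0,"ay":0,"az":0},
  {"jaw":-0.25,"dx":-0.018,"dy":0,"dz":0,"ax":0,"ay":0,"az":0},
  {"jaw":-0.25,"dx":-0.021,"dy":0,"dz":0,"ax":0,"ay":0,"az":0},
  {"jaw":-0.25,"dx":-0.024,"dy":0,"dz":0,"ax":0,"ay":0,"az":0},
  {"jaw":-0.25,"dx":-0.027,"dy":0,"dz":0,"ax":0,"ay":0,"az":0},
  {"jaw":-0.25,"dx":-0.03,"dy":0,"dz":0,"ax":0,"ay":0,"az":0},
  {"jaw":-0.25,"dx":-0.033,"dy":0,"dz":0,"ax":0,"ay":0,"az":0},
  {"jaw":-0.25,"dx":-0.036,"dy":0,"dz":0,"ax":0,"ay":0,"az":0},
])

```text
t: 7.4
tool_pos: [0.584, -0.0353, 0.0467]
tcp_rot: [3.142, 0.12, -3.044]
contact_force: [-3.7, 0.2, 0.5]
grip_width: 0.378
finger_force: 1.9
```

Request:
carry_out([
  {"jaw":-0.25,"dx":-0.0015,"dy":0,"dz":0,"ax":0,"ay":0,"az":0},
  {"jaw":-0.25,"dx":-0.003,"dy":0,"dz":0,"ax":0,"ay":0,"az":0},
  {"jaw":-0.25,"dx":-0.0045,"dy":0,"dz":0,"ax":0,"ay":0,"az":0},
  {"jaw":-0.25,"dx":-0.006,"dy":0,"dz":0,"ax":0,"ay":0,"az":0},
  {"jaw":-0.25,"dx":-0.0075,"dy":0,"dz":0,"ax":0,"ay":0,"az":0},
  {"jaw":-0.25,"dx":-0.009,"dy":0,"dz":0,"ax":0,"ay":0,"az":0},
  {"jaw":-0.25,"dx":-0.0105,"dy":0,"dz":0,"ax":0,"ay":0,"az":0},
  {"jaw":-0.25,"dx":-0.012,"dy":0,"dz":0,"ax":0,"ay":0,"az":0},
  {"jaw":-0.25,"dx":-0.0135,"dy":0,"dz":0,"ax":0,"ay":0,"az":0},
  {"jaw":-0.25,"dx":-0.015,"dy":0,"dz":0,"ax":0,"ay":0,"az":0},
  {"jaw":-0.25,"dx":-0.0165,"dy":0,"dz":0,"ax":0,"ay":0,"az":0},
])

```text
t: 8.5
tool_pos: [0.6011, -0.0337, 0.0492]
tcp_rot: [-3.141, 0.122, -3.044]
contact_force: [-0.4, -0.2, -0.0]
grip_width: 0.374
finger_force: 0.0
```

```bash
python3 - <<'E'
from h import *; from station import manip; import cv2
p=np.load("p.npy");s=manip.observe();print(s["t"],inramp(p,s),s["contact_force"],delta(p,s,[.155,-.047,.016]))
a=manip.get_image("scene")[:,:,::-1][140:240,170:310]
cv2.imwrite("pics/t5.png",cv2.resize(a,None,fx=5,fy=5))
E
```

```text
8.5 [ 0.1491 -0.0472  0.0151] [-0.42962772 -0.21651308 -0.00896534] (array([-0.0059,  0.0002, -0.0009]), array([-0.02, -0.01, -0.05]), array([ 0.6068, -0.033 ,  0.0508]))
```

View pics/t5.png

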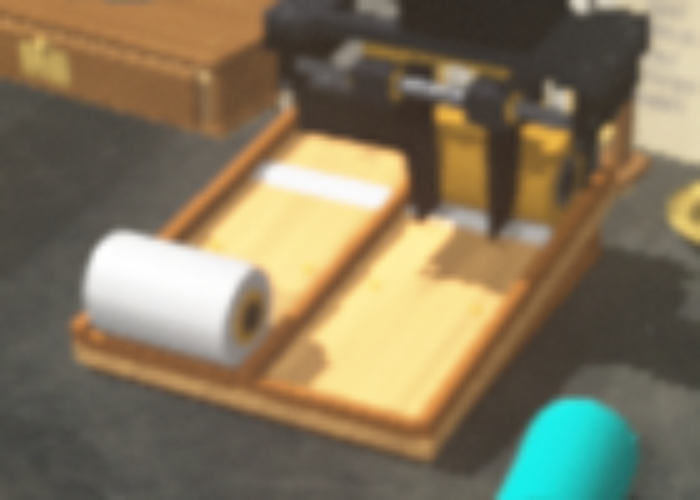

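The force rose to 3.7 N at the lip and then fell to 0: the roller has dropped past the lip, shown just below it at crop (480,220). I'll nudge it gently up to the stop until the force rises.

Request:
carry_out([
  {"jaw":-0.25,"dx":-0.001,"dy":0,"dz":0,"ax":0,"ay":0,"az":0},
  {"jaw":-0.25,"dx":-0.002,"dy":0,"dz":0,"ax":0,"ay":0,"az":0},
  {"jaw":-0.25,"dx":-0.003,"dy":0,"dz":0,"ax":0,"ay":0,"az":0},
  {"jaw":-0.25,"dx":-0.004,"dy":0,"dz":0,"ax":0,"ay":0,"az":0},
  {"jaw":-0.25,"dx":-0.005,"dy":0,"dz":0,"ax":0,"ay":0,"az":0},
  {"jaw":-0.25,"dx":-0.005,"dy":0,"dz":0,"ax":0,"ay":0,"az":0},
])

```text
t: 9.15
tool_pos: [0.6056, -0.0332, 0.0495]
tcp_rot: [-3.141, 0.121, -3.044]
contact_force: [-0.7, -0.0, -0.2]
grip_width: 0.373
finger_force: 0.3
```

Request:
carry_out([
  {"jaw":-0.25,"dx":-0.001,"dy":0,"dz":0,"ax":0,"ay":0,"az":0},
  {"jaw":-0.25,"dx":-0.001,"dy":0,"dz":0,"ax":0,"ay":0,"az":0},
])

```text
t: 9.35
tool_pos: [0.6066, -0.0331, 0.0497]
tcp_rot: [-3.142, 0.121, -3.044]
contact_force: [-1.0, -1.3, -0.2]
grip_width: 0.375
finger_force: 0.5
```

Request:
carry_out([
  {"jaw":-0.25,"dx":-0.001,"dy":0,"dz":0,"ax":0,"ay":0,"az":0},
  {"jaw":-0.25,"dx":-0.001,"dy":0,"dz":0,"ax":0,"ay":0,"az":0},
])

```text
t: 9.55
tool_pos: [0.607, -0.0331, 0.0496]
tcp_rot: [-3.142, 0.12, -3.043]
contact_force: [-2.9, -0.3, 1.9]
grip_width: 0.38
finger_force: 1.7
```

Request:
carry_out([
  {"jaw":-0.25,"dx":-0.001,"dy":0,"dz":0,"ax":0,"ay":0,"az":0},
  {"jaw":-0.25,"dx":-0.001,"dy":0,"dz":0,"ax":0,"ay":0,"az":0},
])

```text
t: 9.75
tool_pos: [0.6071, -0.033, 0.0494]
tcp_rot: [3.141, 0.117, -3.043]
contact_force: [-6.9, -1.4, 3.0]
grip_width: 0.376
finger_force: 3.1
```

The force rises sharply and the TCP has stalled at ramp x ≈ 155 mm, so the roller is home. I'll back off slowly, straight down the lane, and then lift.

Request:
carry_out([
  {"jaw":-0.25,"dx":0.002,"dy":0,"dz":0,"ax":0,"ay":0,"az":0},
  {"jaw":-0.25,"dx":0.003,"dy":0,"dz":0,"ax":0,"ay":0,"az":0},
  {"jaw":-0.25,"dx":0.004,"dy":0,"dz":0,"ax":0,"ay":0,"az":0},
  {"jaw":-0.25,"dx":0.006,"dy":0,"dz":0,"ax":0,"ay":0,"az":0},
  {"jaw":-0.25,"dx":0.008,"dy":0,"dz":0,"ax":0,"ay":0,"az":0},
  {"jaw":-0.25,"dx":0.01,"dy":0,"dz":0,"ax":0,"ay":0,"az":0},
  {"jaw":-0.25,"dx":0.013,"dy":0,"dz":0,"ax":0,"ay":0,"az":0},
  {"jaw":-0.25,"dx":0.016,"dy":0,"dz":0,"ax":0,"ay":0,"az":0},
])

```text
t: 10.55
tool_pos: [0.5926, -0.0345, 0.0481]
tcp_rot: [-3.141, 0.121, -3.044]
contact_force: [1.5, 0.5, -1.1]
grip_width: 0.377
finger_force: 0.0
```

```bash
python3 - <<'E'
from h import *; from station import manip; import cv2
p=np.load("p.npy");s=manip.observe();print(s["t"],inramp(p,s),s["contact_force"])
a=manip.get_image("scene")[:,:,::-1][140:240,170:310]
cv2.imwrite("pics/t6.png",cv2.resize(a,None,fx=5,fy=5))
E
```

```text
10.55 [ 0.1405 -0.0471  0.015 ] [ 1.47855713  0.47657301 -1.1461466 ]
```

View pics/t6.png

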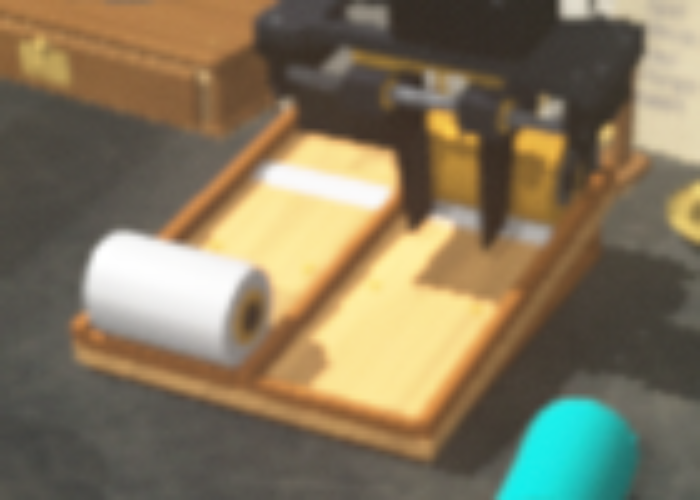

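The fingers have backed off to crop (410-495, 230), and the roller stays above the lip at (500,175). I'll withdraw further and lift clear.

Request:
carry_out([
  {"jaw":-0.25,"dx":0.01,"dy":0,"dz":0,"ax":0,"ay":0,"az":0},
  {"jaw":-0.25,"dx":0.02,"dy":0,"dz":0,"ax":0,"ay":0,"az":0},
  {"jaw":-0.25,"dx":0.03,"dy":0,"dz":-0.02,"ax":0,"ay":0,"az":0},
  {"jaw":-0.25,"dx":0.05,"dy":0,"dz":-0.045,"ax":0,"ay":0,"az":0},
  {"jaw":-0.25,"dx":0.07,"dy":0,"dz":-0.08,"ax":0,"ay":0,"az":0},
  {"jaw":-0.25,"dx":0.1,"dy":0,"dz":-0.11,"ax":0,"ay":0,"az":0},
  {"jaw":-0.25,"dx":0.13,"dy":0,"dz":-0.14,"ax":0,"ay":0,"az":0},
  {"jaw":-0.25,"dx":0.16,"dy":0,"dz":-0.15,"ax":0,"ay":0,"az":0},
  {"jaw":-0.25,"dx":0.16,"dy":0,"dz":-0.15,"ax":0,"ay":0,"az":0},
  {"jaw":-0.25,"dx":0.16,"dy":0,"dz":-0.15,"ax":0,"ay":0,"az":0},
])

```text
t: 11.6
tool_pos: [0.4162, -0.0519, 0.1776]
tcp_rot: [-3.141, 0.123, -3.044]
contact_force: [-0.8, -0.3, 0.5]
grip_width: 0.373
finger_force: 0.0
```

```bash
python3 - <<'E'
from h import *; from station import manip; import cv2
p=np.load("p.npy");s=manip.observe();print(s["t"],inramp(p,s),s["contact_force"])
c=manip.camera_info("scene");im=manip.get_image("scene")[:,:,::-1][140:240,170:310];im=cv2.resize(im,None,fx=5,fy=5)
for q in proj(c,r2w(p,[[.19,-.086,.025],[.19,-.008,.025]])): cv2.circle(im,tuple(int(v) for v in (q-[170,140])*5),5,(0,0,255),1)
cv2.imwrite("pics/t7.png",im)
E
```

```text
11.6 [-0.0196 -0.047   0.1652] [-0.84263071 -0.3090673   0.45660445]
```

View pics/t7.png

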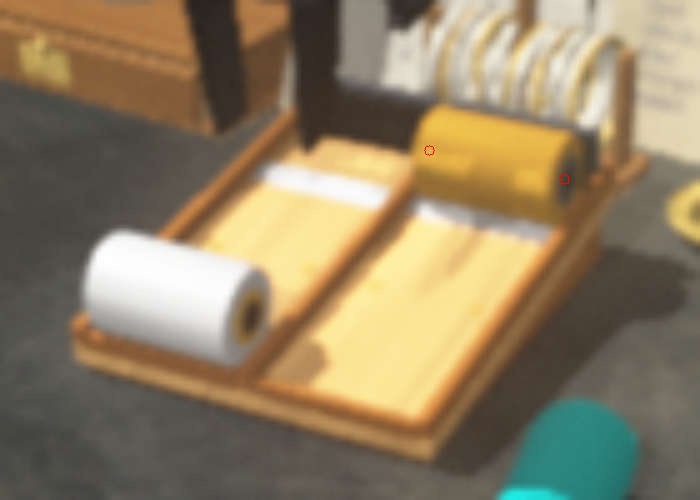

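The brass roller lies square against the stop above the lip. Its end face at crop (567,180) matches the projected seat axis at (565,179), and the steel roller is untouched.

```bash
python3 -c "
from station import manip
print(manip.job_done())"
```

```text
the job is handed in; nothing more can be done
None
```

I pushed the brass roller up the right lane and over the lip; the last picture showed it square in the seat against the stop, with the steel roller in place and the arm clear, and I handed the job in at about 12 s (no verdict was returned).

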